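# Back the glass carousel off by one notch

## Robot

A 6-joint arm with a two-finger parallel gripper is mounted at the origin on a cart in front of the work surface, level with it; the furniture and walls round the work are solid. World frame = base frame: x ahead of the robot, y to its left, z up, the work surface at z = 0. Lengths are in mm, angles in rad, forces in N, time in s.
With the tool pointing down it reaches from about 300 to 850 mm from the base axis. Payload 4.2 kg.
Tool frame: the origin (TCP) lies at the very end of the fingers, on their centre line; the grasp point (between the pads) lies 19 mm behind it; z points along the fingers, y is the line along which they close (so a half turn about z gives the same grasp; the last joint's range is limited). The gripper opens to 91 mm and grips with 3 to 60 N. Pads are 32 mm wide; open, the fingers measure 118 mm over their backs; the gripper's body (76 mm by 178 mm) begins 60 mm behind the grasp point.
Start: joints at [1.145, 0.32, 1.565, -0, 1.257, -0.02], TCP at [226.987, 528.318, 213.976] pointing down, gripper open.
Joint ranges: [-3.11, 3.11], [-0.84, 2.01], [0.21, 2.61], [-1.34, 4.49], [0.05, 2.63], [-2.56, 2.56]. Speed limits (rad/s): [2.57, 2.57, 3.14, 3.14, 3.14, 3.14].

## Interface

Orientations are given as a unit quaternion [x, y, z, w].
In Python, from rig import ctrl gives the robot as it stands. The module is installed in compiled form; this text tells all that it offers.
- The arm moves only by the tool drive_tool, never from a script. Its argument "plan" is a list of rows, each a list of 2 entries, a list of its own where there are three numbers: the shift along the tool's x, y, z in cm, then the turn, a rotation vector about the tool's x, y, z in degrees. A call has 1 to 5 rows; each row shifts and turns the commanded pose from where the row before left it, along the tool's axes as they then stand; what a row does not reach is not made up. A row lasts 1/10 s, in which the tool goes at most 50 mm and 8.59 degrees, less where a joint would pass 70% of its speed; a pose out of reach is approached as far as the arm can. A call with a gripper value outside its range is refused whole. "fingers" is the finger opening in cm, from 0 to 9.12, set as the call begins (left out, the last holds). The fingers move at their own pace and stop on an object; "newtons" is the grip in N (left out, the last holds). Time passes only in rows, so rows that do not move let the fingers close. It gives the time, the measured TCP pose, the force, the opening and the grip force at its end, in the units of the state.
- ctrl.state(): the state, without advancing time (a new reading comes with each control period).
- ctrl.snapshot(name): name is "scene" or "top" or "wrist"; returns the picture (420x560x3 uint8, red, green, blue); there is no depth.
- ctrl.camera_info(name): a dict with "fovy" (degrees; the focal length in pixels is half the picture's height over the tangent of half this angle, whatever the lens; pixels are square), "cx", "cy" (the principal point, pixels), "extrinsics" (4x4, takes a point from camera to world coordinates). Camera axes: x right, y up, looking along -z (the intrinsics and any distortion apply to the point x, -y, -z); pixel columns grow to the right and rows downward; lengths in mm; the calibration is good to about 2 mm. A picture is of the moment at which its call begins: read the wrist's pose just before it. camera_info takes no time and is no camera call; for the wrist camera it gives the pose at the moment of the call.
- ctrl.hand_in(): hands the job in; it is judged then, once.
The state is a dict: "time": time; "q": joint angles; "joint_velocities": joint speeds; "joint_efforts": joint torques, N m; "eef_pos": TCP position; "eef_rot": TCP orientation; "ft_force": force on the tool from outside, world axes, zero at the start; "moment": the same for the moment, N m; "finger_gap": opening from 0.0 (shut) to 1.0 (fully open); "gripper_force": force on a finger pad.
Only numpy, scipy, OpenCV 4.12 (cv2) and the standard library are available. Lean on these libraries where they do the work, as an engineer would, in place of code of your own. Each camera call takes 0.05 s, during which the arm holds its last target. There are 200 camera calls.

## Task

The ratcheted glass carousel has been turned one notch too far. With a fingertip push the pawl's finger bar over until the pawl lifts out of the teeth and stays tipped back, push one of the wheel's upright posts to turn the wheel exactly one notch backward (the way the pawl was blocking, so that the glass of coffee comes round to the tongue at the front of the stand), then push the finger bar back so that the pawl drops fully into the next notch. Push only: do not handle the glasses, which ride along upright in their wells, and leave the things around the carousel alone.

Things in the scene. Friction and masses are not known exactly. Their poses are not given: they have to be found in the camera images.
- carousel: Fixed dark steel stand, 184 mm across; origin on the wheel's axis at worktop height, z up. In its own frame (the 'stand frame'; it may stand turned) -x is its front, where a tongue sticks out, and the pawl is at its -y side.
- wheel_center (a point): Centre of the wooden wheel's top face, 30 mm above the worktop; disc 230 mm across, 10 mm thick, vertical axis; stays where it is left (friction 0.06 N m). On its rim (radius 101 to 113 mm) 8 ratchet teeth 12 mm high, each a ramp with an upright face, with flat valleys 0.39 rad long between. Four wells (rings 6 mm high) at radius 50 mm hold glasses.
- wheel (a joint): Turn of the wheel in rad, 0 at the start, growing counter-clockwise seen from above, which is BACKWARD. One notch is 0.785. With the pawl down it turns back only about 0.16 until a tooth meets the nose; forward (negative) the ramps lift the pawl. After backing off, the pawl drops fully home if the value is 0.785 +-0.14.
- post_front (a point): Centre of the top of one of the wheel's four upright round steel posts, to be pushed sideways: 12 mm thick, 30 to 75 mm above the worktop, 90 mm from the axis. This one starts at the stand's front (-x). Turning the wheel backward moves it along the circle counter-clockwise, at first to the stand's -y. Moves with the wheel.
- post_left (a point): The same on the post that starts at the stand's +y side; pushed backward it goes at first to the stand's -x. The well behind it is empty, so there is more room for a finger than at post_front. Moves with the wheel. (Two more such posts stand at the stand's +x and -y sides.)
- serving_spot (a point): Steel stud on the tongue at the stand's front, 128 mm from the axis, 12 mm high: the coffee glass should end up pointing at it, between it and the axis.
- pawl (a joint): Angle of the pawl in rad: 0 = down, nose in the valley; up to 1.5 = tipped back against its stop. Gravity moves it: beyond about 0.95 it falls back and stays open, below about 0.7 it falls shut. It turns very easily (under 1 N at the finger bar).
- pawl_hinge (a point): The pawl's hinge, at stand-frame (45, -107, 58) mm, axis level along stand y. The arm runs 45 mm to stand -x to the nose over the wheel's rim; an 8 mm thick lever rises from the hinge to the finger bar, 60 mm away. The post that carries it stands just outside, at stand y -128 to -136 mm, up to 66 mm high.
- finger_bar (a point): Middle of the pawl's finger bar, a level round crossbar 12 mm thick along stand y at the lever's end, 25 mm long to either side of here (stand y -122 mm). Pawl down: 34 mm to -x of the hinge and 49 mm above it (107 mm above the worktop). Pushed to stand +x it lifts the pawl, swinging over in an arc; pawl fully back: 47 mm to +x and 37 mm above the hinge (95 mm).
- coffee_glass: Shot glass with coffee in it, 47 mm across, 63 mm high, standing loose in a well of the wheel, at the start 45 degrees past the tongue (stand frame front left); origin at the centre of its underside.
- empty_glass: Empty shot glass, 47 mm across, 63 mm high, loose in the opposite well; origin at the centre of its underside.
- tamper: Bystander: tamper with wooden handle, 58 mm across, 91 mm high, on the worktop; origin at the centre of its underside.
- mug: Bystander: small dark cup, 60 mm across (84 mm with handle), 53 mm high; origin at the centre of its underside.
- cocoa_shaker: Bystander: plain shaker can, 67 mm across, 101 mm high, to the right; origin at the centre of its underside.
Things that resemble listed ones, but are neither listed nor needed, are in the scene too. What is shaped like the empty_glass but green or purple is not meant.

How it is judged (in metres and radians):
On the way, in this order (a step that is already met when the one before it is completed fails the run):
1. the pawl is lifted and stays tipped back, with the wheel still in its old notch (value of joint pawl above 1.15 rad and value of joint wheel below 0.3 rad), for 0.2 s.
2. with the pawl still back, the wheel is turned one notch backward (value of joint pawl above 1 rad and value of joint wheel between 0.5 and 0.97 rad), for 0.2 s.
3. the pawl has dropped fully into the next notch (value of joint pawl below 0.08 rad), for 0.2 s.
At the end, for the whole second after the job is handed in: The wheel rests one notch (0.785 rad, between 0.50 and 0.97) backward of its start with the pawl fully down in that notch (below 0.08 rad); both glasses upright (within 0.1 rad) in their wells; tamper, cup and shaker within 20 mm of where they stood (value of joint pawl below 0.08 rad and value of joint wheel between 0.5 and 0.97 rad and not (velocity of joint wheel above 0.05 rad/s or velocity of joint wheel below -0.05 rad/s) and angle between each of coffee_glass, empty_glass's own z axis and vertical below 0.1 rad and distance between each of coffee_glass, empty_glass and wheel_center below 0.058 m and distance of each of tamper, mug, cocoa_shaker from where it was at the start of the episode below 0.02 m); the robot touches nothing.
It fails at once if the wheel is turned more than one notch backward (value of joint wheel above 1.25 rad).
It fails at once if the wheel is turned forward (value of joint wheel below -0.35 rad).
It fails at once if a glass is lifted out of its well or tipped ((angle between coffee_glass's own z axis and vertical above 0.35 rad or height (world z) of coffee_glass above 0.05 m or distance between coffee_glass and wheel_center above 0.065 m) or (angle between empty_glass's own z axis and vertical above 0.35 rad or height (world z) of empty_glass above 0.05 m or distance between empty_glass and wheel_center above 0.065 m)).
It fails at once if the fingers handle a glass (contact force between the fingers and coffee_glass above 2 N or contact force between the fingers and empty_glass above 2 N).
It fails at once if the tamper, cup or shaker is pushed or tipped ((distance of tamper from where it was at the start of the episode above 0.02 m or angle between tamper's own z axis and vertical above 0.3 rad) or (distance of mug from where it was at the start of the episode above 0.02 m or angle between mug's own z axis and vertical above 0.3 rad) or (distance of cocoa_shaker from where it was at the start of the episode above 0.02 m or angle between cocoa_shaker's own z axis and vertical above 0.3 rad)).
It also fails if it takes over 54 s, if anything falls off the work surface, if the arm or the gripper's body presses on something with over 40 N, if the wrist force passes 120 N, or if a joint passes its speed limit or range.

## Working session

There is one attempt and no reset: what is moved stays moved. The work goes in short steps, Python scripts to look and compute and a tool call to move; the robot and the scene stay as the last step left them, time stands still between calls to the robot, and variables do not carry over. Pictures are saved under pics/ and viewed, at most 10 in all, crops included, and the job is handed in when it is done.

Besides the shell and the picture viewer there is one more tool, called after "Emit:" by a JSON object that holds its "name" and its "arguments". drive_tool: Moves the arm, as the interface text tells. Its arguments: {"type":"object","properties":{"plan":{"type":"array","items":{"type":"array"}},"fingers":{"type":"number"},"newtons":{"type":"number"}},"required":["plan"]}

```bash
mkdir -p pics; python3 - <<'E'
from rig import ctrl
import cv2,json
for n in("scene","top"):
    im=ctrl.snapshot(n); cv2.imwrite(f"pics/{n}0.png",im[:,:,::-1])
    i=ctrl.camera_info(n); print(n,i)
s=ctrl.state(); print(s)
E
```

```text
scene {'fovy': 49.96223203861475, 'cx': 279.8622639823509, 'cy': 212.8117866159672, 'extrinsics': array([[ 6.23969878e-01,  4.46133084e-01, -6.41581533e-01,
        -1.22100593e+02],
       [-7.81349421e-01,  3.43116165e-01, -5.21310252e-01,
        -5.84752009e+02],
       [-1.24367554e-02,  8.26581254e-01,  5.62679978e-01,
         6.80828353e+02],
       [ 0.00000000e+00,  0.00000000e+00,  0.00000000e+00,
         1.00000000e+00]])}
top {'fovy': 50.792744565670034, 'cx': 277.26890100128855, 'cy': 210.9584693602118, 'extrinsics': array([[-2.34682047e-02,  9.93097902e-01, -1.14916490e-01,
         3.93798722e+02],
       [-9.99612303e-01, -2.50327594e-02, -1.21903718e-02,
        -5.91745181e+01],
       [-1.49829095e-02,  1.14585852e-01,  9.93300355e-01,
         1.27948311e+03],
       [ 0.00000000e+00,  0.00000000e+00,  0.00000000e+00,
         1.00000000e+00]])}
{'time': 0.1, 'q': array([ 1.14502225e+00,  3.20219048e-01,  1.56555520e+00, -2.05648032e-05,
        1.25740424e+00, -1.99892627e-02]), 'joint_velocities': array([ 1.00714500e-03,  3.25509842e-04, -2.18423447e-03, -6.33497625e-04,
       -2.50090806e-05, -2.17832321e-04]), 'joint_efforts': array([ 1.79269089e-03, -4.13324046e+01, -2.32510740e+01,  7.30738090e-02,
        4.21265548e-02, -6.99221050e-05]), 'eef_pos': array([226.78688333, 527.89096127, 213.21019688]), 'eef_rot': array([ 2.01500070e-01,  9.79488179e-01, -7.75462344e-04, -1.65729242e-04]), 'ft_force': array([ 0.0610252 , -0.07054301,  0.32203322]), 'moment': array([-0.01064063,  0.03438103, -0.00650711]), 'gripper_force': 0.0, 'finger_gap': 0.9981395326827248}
```

View pics/scene0.png

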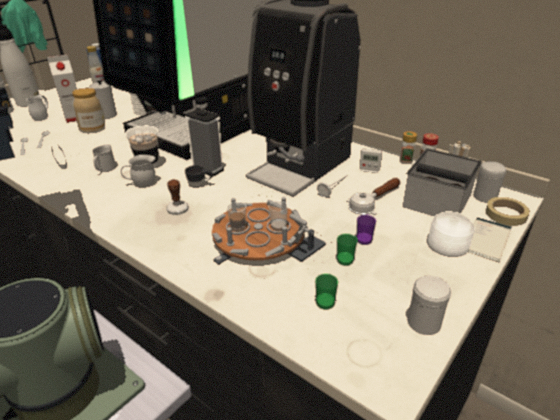

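View pics/top0.png

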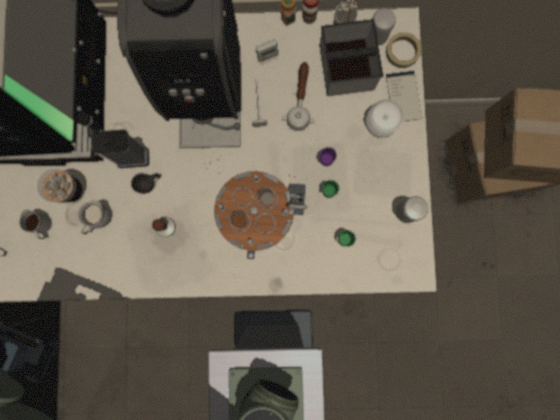

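The scene picture shows the wheel at about (258,230), with the pawl at (310,243) to its right and the tongue at (222,260). In the top picture the wheel centre is at about (254,211), the tongue at (251,254) and the pawl at (297,197), so the stand frame is only slightly turned from the world frame. Next I'll look at enlarged crops.

```bash
cat > h.py <<'E'
import numpy as np,cv2
from rig import ctrl
def info(n):
    i=ctrl.camera_info(n); return 210/np.tan(np.radians(i["fovy"])/2),i["cx"],i["cy"],np.array(i["extrinsics"])
def plane(n,u,v,z):
    f,cx,cy,E=info(n); d=E[:3,:3]@np.array([(u-cx)/f,-(v-cy)/f,-1]); o=E[:3,3]
    return o+d*(z-o[2])/d[2]
def proj(n,P):
    f,cx,cy,E=info(n); p=E[:3,:3].T@(np.array(P)-E[:3,3]); return np.array([cx+f*p[0]/-p[2],cy+f*p[1]/p[2]])
def crop(n,u0,v0,w,h,k,name):
    im=cv2.imread(n)[v0:v0+h,u0:u0+w]; cv2.imwrite("pics/"+name,cv2.resize(im,None,fx=k,fy=k,interpolation=cv2.INTER_CUBIC))
E
python3 - <<'E'
from h import *
a=cv2.imread("pics/top0.png")[160:270,200:320];b=cv2.imread("pics/scene0.png")[190:280,200:340]
a=cv2.resize(a,None,fx=4,fy=4,interpolation=cv2.INTER_CUBIC);b=cv2.resize(b,(308,198),interpolation=cv2.INTER_CUBIC)
b=cv2.copyMakeBorder(b,0,a.shape[0]-198,0,0,cv2.BORDER_CONSTANT)
cv2.imwrite("pics/c1.png",np.hstack([a,b]))
im=cv2.imread("pics/top0.png");hsv=cv2.cvtColor(im,cv2.COLOR_BGR2HSV)
m=cv2.inRange(hsv,(3,90,50),(18,255,255)); m[:165]=0;m[255:]=0;m[:,:205]=0;m[:,305:]=0
p=np.argwhere(m)[:,::-1].astype(np.float32);h=cv2.convexHull(p);e=cv2.fitEllipse(h);print(e,plane("top",*e[0],30))
for q in((251,254),):print(plane("top",*q,12))
E
```

```text
((253.7185516357422, 210.6352081298828), (78.00413513183594, 79.12960815429688), 39.722164154052734) [540.96868593  23.15692883  30.        ]
[418.6488846   34.27457443  12.        ]
```

View pics/c1.png

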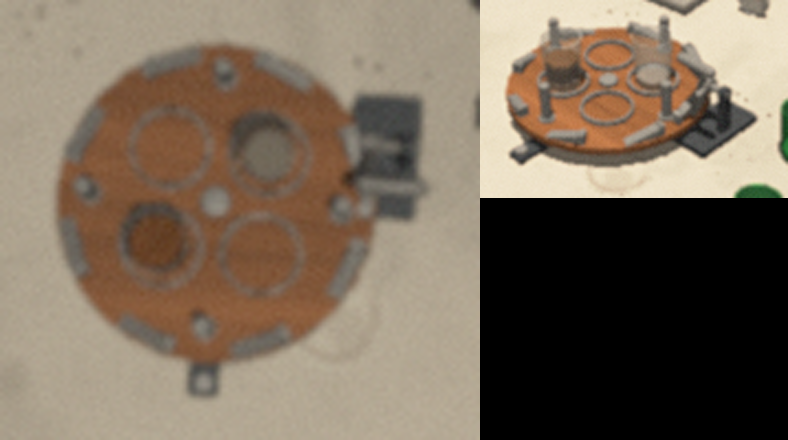

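The crop shows the posts clearly, at crop pixels (203,325), (87,187), (227,70) and (342,205). The stud is at (203,380) and the bar runs from about (360,187) to (425,187). I'll compute the stand frame from these and check it.

```bash
cat >> h.py <<'E'
C=np.array([541.,23.2]);YAW=-0.095
def S(x,y,z=0):
    c,s=np.cos(YAW),np.sin(YAW);return np.array([C[0]+c*x-s*y,C[1]+s*x+c*y,z])
def st(p):
    c,s=np.cos(YAW),np.sin(YAW);d=np.array(p)[:2]-C;return np.array([c*d[0]+s*d[1],-s*d[0]+c*d[1]])
E
python3 - <<'E'
from h import *
T=lambda a,b:(200+a/4-.4,160+b/4-.4)
for n,q,z in(("front",(203,325),75),("left",(87,185),75),("back",(226,70),75),("right",(342,205),75),("stud",(203,380),12),("barL",(360,187),107),("barR",(425,187),107),("hub",(215,201),34)):
    p=plane("top",*T(*q),z);print(n,p.round(1),st(p).round(1),np.degrees(np.arctan2(*st(p)[::-1])).round(1))
# scene cross-check
for n,P in(("front",S(-90,0,75)),("left",S(0,90,75)),("right",S(0,-90,75)),("back",S(90,0,75)),("bar",S(11,-122,107)),("stud",S(-128,0,12))):print(n,((proj("scene",P)-[200,190])*2.2+[480,0]).round(1))
R=lambda x,y:S(x,y)[:2].round(1)
print("barpush start",R(-15,-140),"end",R(75,-140))
E
```

```text
front [453.1  30.8  75. ] [-88.2  -0.8] -179.5
left [551.2 109.   75. ] [ 2.  86.4] 88.7
back [628.9  12.   75. ] [88.6 -2.8] -1.8
right [532.9 -65.9  75. ] [  0.4 -89.4] -89.8
stud [417.   36.2  12. ] [-124.7    1.1] 179.5
barL [541. -78. 107.] [   9.6 -100.7] -84.6
barR [ 539.9 -121.3  107. ] [  12.6 -144. ] -85.0
hub [542.8  23.9  34. ] [1.7 0.9] 27.1
front [543.7  82.3]
left [552.3  16.8]
right [666.2  79.9]
back [663.4  14.7]
bar [696.5  62.3]
stud [520.8 146.3]
barpush start [ 512.8 -114.7] end [ 602.4 -123.3]
```

The model agrees with both views to about 2 mm. First I'll close the fingers and align the tool with the stand, so that tool x = -stand x and tool y = stand y.

Emit:
{"name": "drive_tool", "arguments": {"plan": [[[0, 0, 0], [0, 0, -6]], [[0, 0, 0], [0, 0, -6]], [[0, 0, 0], [0, 0, -6]], [[0, 0, 0], [0, 0, 0]]], "fingers": 0, "newtons": 20}}

```text
time: 0.5
eef_pos: [226.9, 528.0, 213.5]
eef_rot: [0.046, 0.999, -0.0, -0.0]
ft_force: [0.6, 1.2, -0.2]
finger_gap: 0.683
gripper_force: 0.0
```

```bash
cat >> h.py <<'E'
def rep(x,y,z):
    from scipy.spatial.transform import Rotation as Ro
    s=ctrl.state();R=Ro.from_quat(s["eef_rot"]).as_matrix();p=s["eef_pos"]
    print("t",s["time"],"stand",st(p).round(1),p[2].round(1),"rot in stand",np.degrees(np.arctan2(R[1,1],R[0,1])-YAW).round(2),"tilt",R[2].round(3),"gap",s["finger_gap"],"F",s["ft_force"].round(1))
    print("to go tool cm",(R.T@(S(x,y,z)-p)/10).round(2))
E
python3 -c "
from h import *;rep(-30,-140,190)"
```

```text
t 0.5 stand [-360.6  472.8] 213.5 rot in stand 90.18 tilt [ 0.    -0.001 -1.   ] gap 0.6829264158653977 F [ 0.6  1.2 -0.2]
to go tool cm [-32.87 -61.38   2.4 ]
```

Emit:
{"name": "drive_tool", "arguments": {"plan": [[[-2, -3.8, 0], [0, 0, 0]], [[-2, -3.8, 0], [0, 0, 0]], [[-2, -3.8, 0], [0, 0, 0]], [[-2, -3.8, 0], [0, 0, 0]], [[-2, -3.8, 0], [0, 0, 0]]]}}

```text
time: 1.0
eef_pos: [309.4, 328.3, 213.9]
eef_rot: [0.047, 0.999, -0.0, 0.0]
ft_force: [0.2, -1.1, 0.2]
finger_gap: 0.245
gripper_force: 0.0
```

Emit:
{"name": "drive_tool", "arguments": {"plan": [[[-2, -3.8, 0], [0, 0, 0]], [[-2, -3.8, 0], [0, 0, 0]], [[-2, -3.8, 0], [0, 0, 0]], [[-2, -3.8, 0], [0, 0, 0]], [[-2, -3.8, 0], [0, 0, 0]]]}}

```text
time: 1.5
eef_pos: [391.6, 129.9, 214.0]
eef_rot: [0.047, 0.999, 0.0, 0.0]
ft_force: [0.0, 0.5, -0.0]
finger_gap: 0.003
gripper_force: 0.0
```

Emit:
{"name": "drive_tool", "arguments": {"plan": [[[-2, -3.8, 0], [0, 0, 0]], [[-2, -3.8, 0], [0, 0, 0]], [[-2, -3.8, 0], [0, 0, 0]], [[-2, -3.8, 0], [0, 0, 0]], [[-2, -3.8, 0], [0, 0, 0]]]}}

```text
time: 2.0
eef_pos: [473.8, -68.5, 213.9]
eef_rot: [0.047, 0.999, 0.0, 0.0]
ft_force: [0.3, 0.5, 0.7]
finger_gap: 0.006
gripper_force: 0.0
```

```bash
python3 -c "
from h import *;rep(-30,-140,90)"
```

```text
t 2.0 stand [-58.2 -97.7] 213.9 rot in stand 90.02 tilt [-0.  0. -1.] gap 0.005894254397266461 F [0.3 0.5 0.7]
to go tool cm [-2.81 -4.24 12.39]
```

Emit:
{"name": "drive_tool", "arguments": {"plan": [[[-2.8, -4, 0], [0, 0, 0]], [[0, -0.2, 3], [0, 0, 0]], [[0, 0, 4], [0, 0, 0]], [[0, 0, 4], [0, 0, 0]], [[0, 0, 1.6], [0, 0, 0]]]}}

```text
time: 2.5
eef_pos: [494.9, -110.7, 84.2]
eef_rot: [0.047, 0.999, 0.001, -0.003]
ft_force: [-0.5, 1.0, 0.4]
finger_gap: 0.003
gripper_force: 0.0
```

```bash
python3 -c "
from h import *;rep(50,-140,88)
cv2.imwrite('pics/s1.png',ctrl.snapshot('scene')[:,:,::-1]);crop('pics/s1.png',200,130,150,150,4,'c2.png')"
```

```text
t 2.5 stand [ -33.2 -137.7] 84.2 rot in stand 90.01 tilt [ 0.007  0.001 -1.   ] gap 0.002890503843939432 F [-0.5  1.   0.4]
to go tool cm [-8.32 -0.23 -0.43]
```

View pics/c2.png

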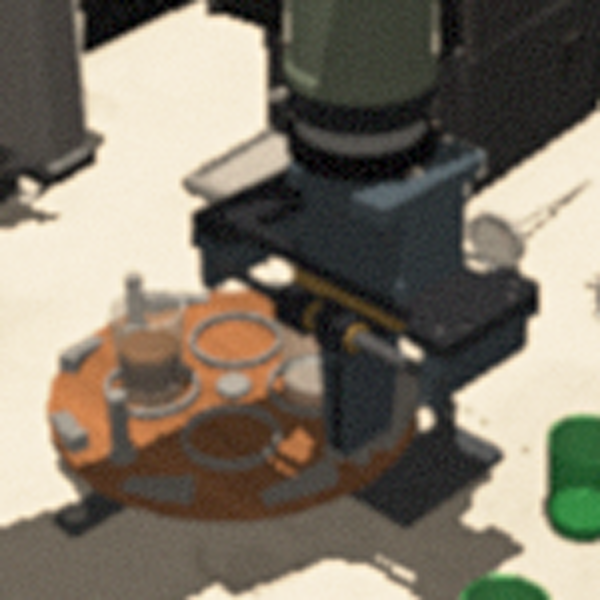

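The closed finger, at crop (345,410), stands in front of the pawl, and nothing is touched. Now I'll push toward stand +x.

Emit:
{"name": "drive_tool", "arguments": {"plan": [[[-1.5, 0, -0.2], [0, 0, 0]], [[-1.2, 0, 0], [0, 0, 0]], [[-1.0, 0, 0], [0, 0, 0]], [[-1.0, 0, 0], [0, 0, 0]], [[-1.0, 0, 0], [0, 0, 0]]]}}

```text
time: 3.05
eef_pos: [555.3, -116.4, 90.3]
eef_rot: [0.046, 0.999, -0.0, 0.0]
ft_force: [1.1, -0.2, -0.5]
finger_gap: 0.004
gripper_force: 0.1
```

Emit:
{"name": "drive_tool", "arguments": {"plan": [[[-0.8, 0, 0], [0, 0, 0]], [[-0.7, 0, 0], [0, 0, 0]], [[-0.6, 0, 0], [0, 0, 0]], [[-0.5, 0, 0], [0, 0, 0]], [[-0.4, 0, 0], [0, 0, 0]]]}}

```text
time: 3.55
eef_pos: [584.6, -119.1, 89.9]
eef_rot: [0.046, 0.999, 0.0, 0.0]
ft_force: [-0.3, 0.4, -0.4]
finger_gap: 0.003
gripper_force: 0.0
```

Emit:
{"name": "drive_tool", "arguments": {"plan": [[[0, 0, 0], [0, 0, 0]], [[0, 0, 0], [0, 0, 0]], [[0, 0, 0], [0, 0, 0]]]}}

```text
time: 3.85
eef_pos: [583.9, -119.1, 89.9]
eef_rot: [0.046, 0.999, 0.0, -0.0]
ft_force: [-0.3, -0.4, -0.9]
finger_gap: 0.008
gripper_force: 0.0
```

```bash
python3 -c "
from h import *;rep(-20,-140,88)
cv2.imwrite('pics/s2.png',ctrl.snapshot('scene')[:,:,::-1]);crop('pics/s2.png',200,130,150,150,4,'c3.png')"
```

```text
t 3.85 stand [  56.2 -137.6] 89.9 rot in stand 90.19 tilt [ 0.  0. -1.] gap 0.007838692438404092 F [-0.3 -0.4 -0.9]
to go tool cm [ 7.62 -0.22  0.19]
```

View pics/c3.png

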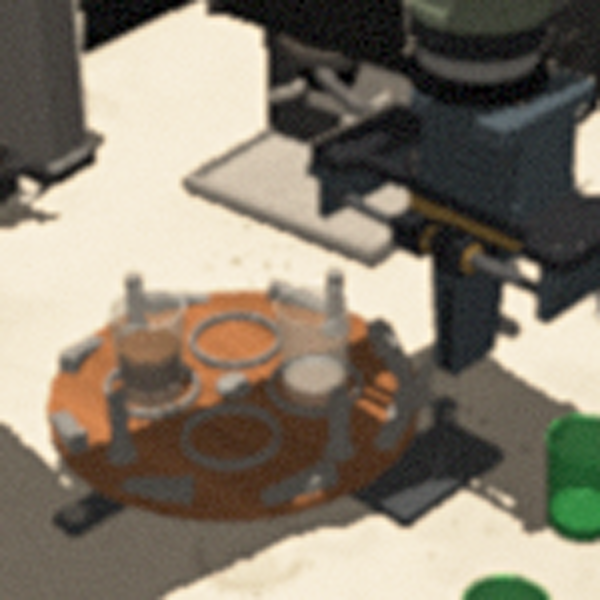

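The wheel has not moved. The pawl arm stands up at (385,350) and the bar lies back at (510,325), beyond the finger. Next I'll lift off and go to the far side of post_left, at stand (+34, 90).

Emit:
{"name": "drive_tool", "arguments": {"plan": [[[0.3, 0, -5], [0, 0, 0]], [[0, 0, -5], [0, 0, 0]], [[0.5, 4.5, 0], [0, 0, 0]], [[0.5, 4.5, 0], [0, 0, 0]], [[0.5, 4.5, 0], [0, 0, 0]]]}}

```text
time: 4.4
eef_pos: [578.4, 18.1, 190.5]
eef_rot: [0.047, 0.999, 0.0, 0.001]
ft_force: [0.2, -0.4, -0.2]
finger_gap: 0.006
gripper_force: 0.0
```

Emit:
{"name": "drive_tool", "arguments": {"plan": [[[0.2, 4.5, 0], [0, 0, 0]], [[0.2, 4.5, 0], [0, 0, 0]], [[0, 0.2, 0], [0, 0, 0]]]}}

```text
time: 4.7
eef_pos: [582.8, 113.8, 189.9]
eef_rot: [0.043, 0.999, 0.001, 0.0]
ft_force: [0.4, -1.1, 0.5]
finger_gap: 0.004
gripper_force: 0.0
```

```bash
python3 -c "
from h import *;rep(34,88,54)"
```

```text
t 4.7 stand [33.  94.2] 189.9 rot in stand 90.49 tilt [-0.     0.002 -1.   ] gap 0.004261931993251546 F [ 0.4 -1.1  0.5]
to go tool cm [-0.09 -0.65 13.59]
```

Emit:
{"name": "drive_tool", "arguments": {"plan": [[[-0.1, -0.5, 4], [0, 0, 0]], [[0, 0, 4], [0, 0, 0]], [[0, 0, 3], [0, 0, 0]], [[0, 0, 1.8], [0, 0, 0]], [[0, 0, 0.6], [0, 0, 0]]]}}

```text
time: 5.2
eef_pos: [582.0, 103.0, 53.6]
eef_rot: [0.046, 0.999, -0.001, -0.002]
ft_force: [0.3, 0.0, 0.0]
finger_gap: 0.006
gripper_force: 0.0
```

```bash
python3 -c "
from h import *;rep(23,89,54)
cv2.imwrite('pics/s3.png',ctrl.snapshot('scene')[:,:,::-1]);crop('pics/s3.png',200,130,150,150,4,'c4.png')"
```

```text
t 5.2 stand [33.2 83.3] 53.6 rot in stand 90.16 tilt [ 0.004 -0.001 -1.   ] gap 0.00606346323400673 F [0.3 0.  0. ]
to go tool cm [ 1.02  0.57 -0.03]
```

View pics/c4.png

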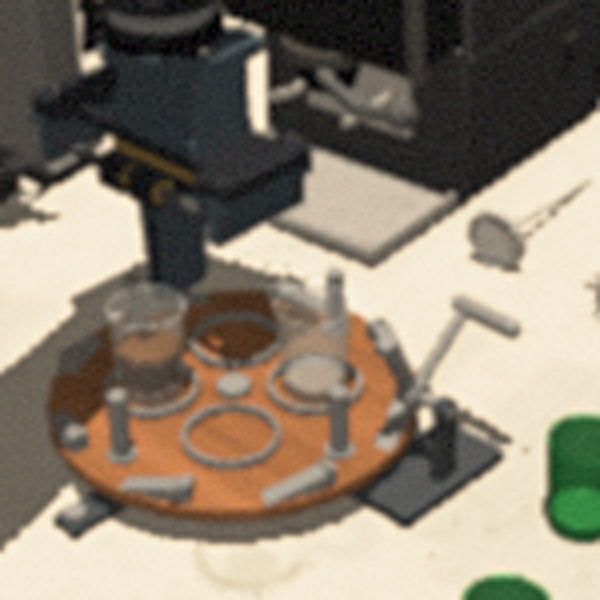

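The pawl is clearly open, with its bar at (488,312). The finger stands behind post_left, clear of the glasses. Now I'll push the post along its arc.

Emit:
{"name": "drive_tool", "arguments": {"plan": [[[1.0, 0.3, 0], [0, 0, 0]], [[0.7, 0, 0], [0, 0, 0]], [[0.8, 0, 0], [0, 0, 0]], [[0.8, 0, 0], [0, 0, 0]], [[0.8, -0.2, 0], [0, 0, 0]]]}}

```text
time: 5.75
eef_pos: [542.8, 108.7, 56.7]
eef_rot: [0.045, 0.999, 0.0, 0.001]
ft_force: [1.0, -0.9, 0.9]
finger_gap: 0.005
gripper_force: 0.9
```

Emit:
{"name": "drive_tool", "arguments": {"plan": [[[0.8, -0.3, 0], [0, 0, 0]], [[0.7, -0.3, 0], [0, 0, 0]], [[0.6, -0.4, 0], [0, 0, 0]], [[0.4, -0.3, 0], [0, 0, 0]], [[0, 0, 0], [0, 0, 0]]]}}

```text
time: 6.25
eef_pos: [515.5, 97.6, 55.6]
eef_rot: [0.046, 0.999, -0.0, -0.001]
ft_force: [0.1, 0.4, -0.9]
finger_gap: 0.004
gripper_force: 0.0
```

```bash
python3 -c "
from h import *;rep(-41.6,65,54)
cv2.imwrite('pics/s4.png',ctrl.snapshot('scene')[:,:,::-1]);crop('pics/s4.png',200,130,150,150,4,'c5.png')"
```

```text
t 6.25 stand [-32.4  71.7] 55.6 rot in stand 90.15 tilt [ 0.002 -0.    -1.   ] gap 0.004414060883335376 F [ 0.1  0.4 -0.9]
to go tool cm [ 0.92 -0.67  0.16]
```

View pics/c5.png

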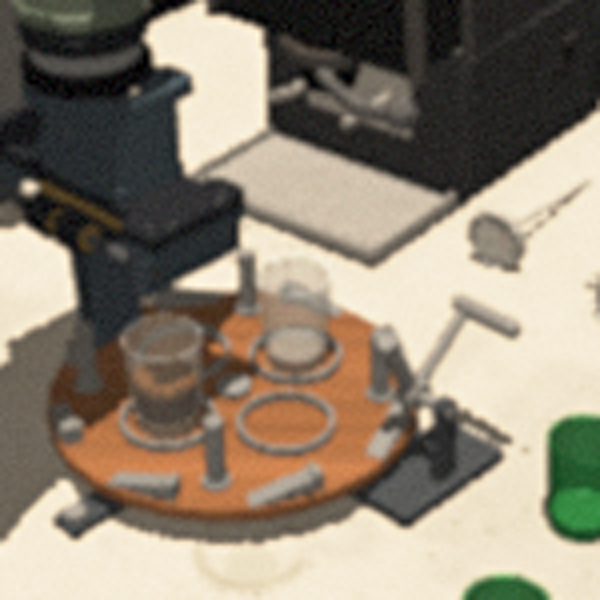

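The wheel has turned most of the way, and the glasses are upright. The front post's top is now at crop (213,420). I'll read the wheel angle from the post tops.

```bash
python3 -c "
from h import *
for q in((213,420),(384,333),(247,257)):
    u,v=200+q[0]/4-.4,130+q[1]/4-.4;p=st(plane('scene',u,v,75));print(p.round(1),np.arctan2(p[1],p[0]).round(3),np.hypot(*p).round(1))
for q in((543,83),(666,80),(663,18)):
    u,v=200+(q[0]-480)/2.2,190+q[1]/2.2;p=st(plane('scene',u,v,75));print('before',p.round(1),np.arctan2(p[1],p[0]).round(3))
"
```

```text
[-71.3 -59.8] -2.444 93.1
[ 57.5 -71.4] -0.893 91.7
[61.5 50.4] 0.686 79.5
before [-91.3  -0.4] -3.138
before [ -0.3 -90. ] -1.574
before [84.5 -4.6] -0.054
```

The wheel stands at about 0.69 rad, so a gentle last push of about 8 mm will do.

Emit:
{"name": "drive_tool", "arguments": {"plan": [[[0.3, -0.3, 0], [0, 0, 0]], [[0.3, -0.2, 0], [0, 0, 0]], [[0.2, -0.1, 0], [0, 0, 0]], [[0, 0, 0], [0, 0, 0]]]}}

```text
time: 6.7
eef_pos: [508.6, 92.0, 55.8]
eef_rot: [0.045, 0.999, -0.001, 0.001]
ft_force: [2.5, -4.6, -1.2]
finger_gap: 0.009
gripper_force: 2.2
```

```bash
python3 -c "
from h import *;rep(10,95,54)
cv2.imwrite('pics/s5.png',ctrl.snapshot('scene')[:,:,::-1]);crop('pics/s5.png',200,130,150,150,4,'c6.png')"
```

```text
t 6.7 stand [-38.7  65.4] 55.8 rot in stand 90.23 tilt [-0.001 -0.001 -1.   ] gap 0.008763550526446182 F [ 2.5 -4.6 -1.2]
to go tool cm [-4.89  2.94  0.18]
```

View pics/c6.png

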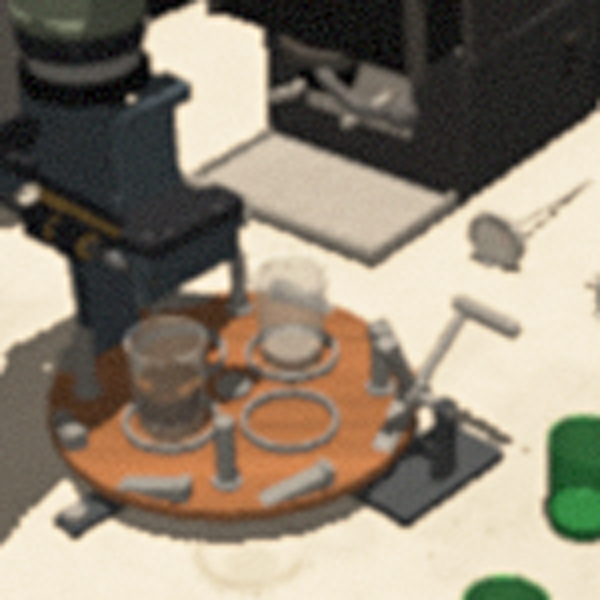

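Emit:
{"name": "drive_tool", "arguments": {"plan": [[[-0.4, 0.4, 0], [0, 0, 0]], [[-1.2, 0.8, 0], [0, 0, 0]], [[-1.5, 1, -1], [0, 0, 0]], [[0, 0, -5], [0, 0, 0]], [[0, 0, -5], [0, 0, 0]]]}}

```text
time: 7.25
eef_pos: [539.8, 112.5, 165.7]
eef_rot: [0.046, 0.999, 0.0, -0.003]
ft_force: [1.3, -0.4, -0.3]
finger_gap: 0.005
gripper_force: 0.0
```

```bash
python3 -c "
from h import *;rep(120,-140,190)
cv2.imwrite('pics/s6.png',ctrl.snapshot('scene')[:,:,::-1]);crop('pics/s6.png',200,130,150,150,4,'c7.png')
for q in((224,421),(380,328)):
    u,v=200+q[0]/4-.4,130+q[1]/4-.4;p=st(plane('scene',u,v,75));print(p.round(1),np.arctan2(p[1],p[0]).round(3),np.hypot(*p).round(1))"
```

```text
t 7.25 stand [-9.7 88.8] 165.7 rot in stand 90.19 tilt [ 0.006 -0.    -1.   ] gap 0.004565080659361647 F [ 1.3 -0.4 -0.3]
to go tool cm [-12.88 -22.92  -2.51]
[-67.7 -65. ] -2.377 93.9
[ 59.8 -66.1] -0.835 89.1
```

View pics/c7.png

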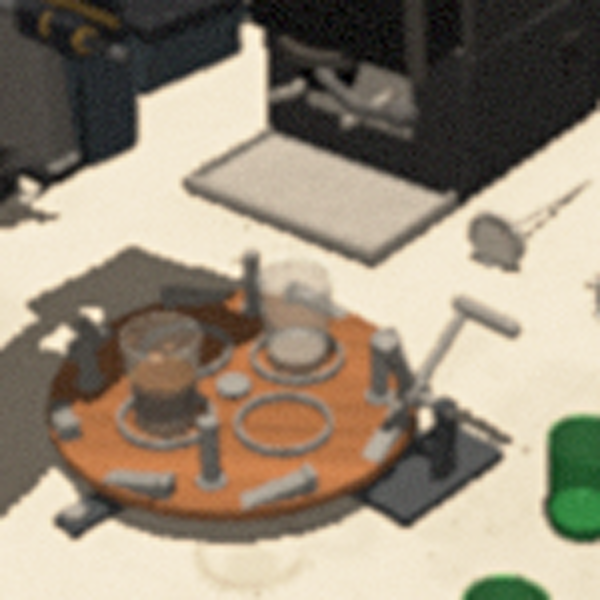

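On retreat the sideways drag took the wheel back to about 0.66 rad (front post at (208,418)). I'll redo the last push and then retreat straight along stand +x.

Emit:
{"name": "drive_tool", "arguments": {"plan": [[[0, -2.2, 2], [0, 0, 0]], [[0, 0, 4], [0, 0, 0]], [[0, 0, 3.4], [0, 0, 0]], [[0, 0, 1.5], [0, 0, 0]], [[0, 0, 0], [0, 0, 0]]]}}

```text
time: 7.8
eef_pos: [536.5, 90.0, 54.3]
eef_rot: [0.046, 0.999, -0.0, -0.004]
ft_force: [0.2, 0.1, -0.1]
finger_gap: 0.001
gripper_force: 0.0
```

```bash
python3 -c "
from h import *;rep(-41,64,54)"
```

```text
t 7.8 stand [-10.8  66.1] 54.3 rot in stand 90.16 tilt [ 0.007 -0.001 -1.   ] gap 0.0012652960520158872 F [ 0.2  0.1 -0.1]
to go tool cm [ 3.02 -0.2   0.05]
```

Emit:
{"name": "drive_tool", "arguments": {"plan": [[[1.6, 0, 0], [0, 0, 0]], [[0.6, 0, 0], [0, 0, 0]], [[0.4, 0, 0], [0, 0, 0]], [[0.3, 0, 0], [0, 0, 0]], [[0.2, 0, 0], [0, 0, 0]]]}}

```text
time: 8.3
eef_pos: [509.6, 92.5, 57.7]
eef_rot: [0.045, 0.999, -0.0, 0.002]
ft_force: [3.8, -3.6, 0.8]
finger_gap: 0.007
gripper_force: 2.4
```

Emit:
{"name": "drive_tool", "arguments": {"plan": [[[0, 0, 0], [0, 0, 0]], [[-1, 0, 0], [0, 0, 0]], [[-1.5, 0, 0], [0, 0, 0]], [[0, 0, -5], [0, 0, 0]], [[0, 0, -5], [0, 0, 0]]]}}

```text
time: 8.8
eef_pos: [532.5, 90.6, 156.0]
eef_rot: [0.046, 0.999, -0.0, -0.003]
ft_force: [1.5, -0.2, -0.2]
finger_gap: 0.005
gripper_force: 0.0
```

```bash
python3 -c "
from h import *;rep(125,-140,190)
cv2.imwrite('pics/s7.png',ctrl.snapshot('scene')[:,:,::-1]);crop('pics/s7.png',200,130,150,150,4,'c8.png')"
```

```text
t 8.8 stand [-14.9  66.3] 156.0 rot in stand 90.15 tilt [ 0.006 -0.    -1.   ] gap 0.004566016277488622 F [ 1.5 -0.2 -0.2]
to go tool cm [-13.91 -20.66  -3.48]
```

View pics/c8.png

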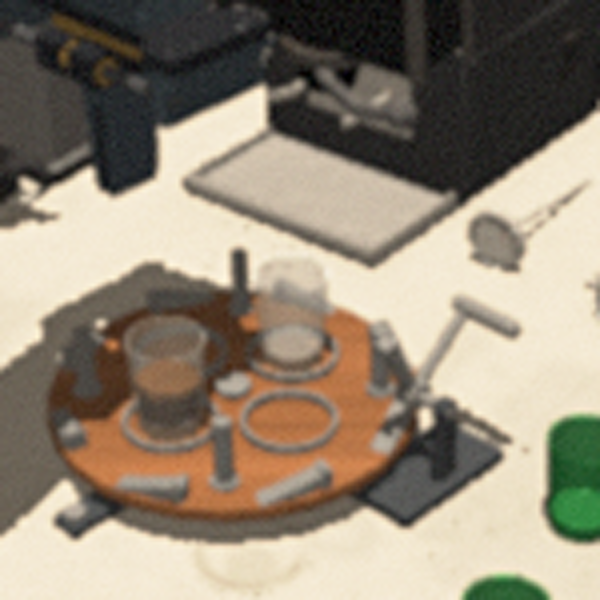

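The front post is now at (222,421), so the wheel is at about 0.76 rad. The glasses are upright and the pawl is still back. Next I'll go round to the +x side of the finger bar.

Emit:
{"name": "drive_tool", "arguments": {"plan": [[[0, 0, -3.5], [0, 0, 0]], [[0, -4.5, 0], [0, 0, 0]], [[0, -4.5, 0], [0, 0, 0]], [[-1, -4.5, 0], [0, 0, 0]], [[-2, -4, 0], [0, 0, 0]]]}}

```text
time: 9.35
eef_pos: [546.1, -87.9, 191.8]
eef_rot: [0.046, 0.999, 0.001, -0.001]
ft_force: [0.3, 0.3, 0.1]
finger_gap: 0.005
gripper_force: 0.0
```

Emit:
{"name": "drive_tool", "arguments": {"plan": [[[-3, -3, 0], [0, 0, 0]], [[-4, 0, 0], [0, 0, 0]], [[-4, 0, 0], [0, 0, 0]], [[0, 0, 0], [0, 0, 0]]]}}

```text
time: 9.75
eef_pos: [657.9, -127.0, 189.5]
eef_rot: [0.046, 0.999, 0.001, 0.0]
ft_force: [-1.3, -0.0, 0.3]
finger_gap: 0.004
gripper_force: 0.0
```

```bash
python3 -c "
from h import *;rep(132,-138,80)"
```

```text
t 9.75 stand [ 130.6 -138.5] 189.5 rot in stand 90.16 tilt [-0.     0.001 -1.   ] gap 0.004117247348329994 F [-1.3 -0.   0.3]
to go tool cm [-0.14  0.03 10.95]
```

Emit:
{"name": "drive_tool", "arguments": {"plan": [[[0, 0, 4], [0, 0, 0]], [[0, 0, 4], [0, 0, 0]], [[0, 0, 2.3], [0, 0, 0]], [[0, 0, 0.5], [0, 0, 0]], [[0, 0, 0], [0, 0, 0]]]}}

```text
time: 10.25
eef_pos: [653.2, -126.2, 83.2]
eef_rot: [0.046, 0.999, 0.0, -0.001]
ft_force: [-0.0, -0.2, -0.1]
finger_gap: 0.005
gripper_force: 0.0
```

Emit:
{"name": "drive_tool", "arguments": {"plan": [[[1, 0, 0], [0, 0, 0]], [[1, 0, 0], [0, 0, 0]], [[1, 0, 0], [0, 0, 0]], [[1, 0, 0], [0, 0, 0]], [[0.9, 0, 0], [0, 0, 0]]]}}

```text
time: 10.75
eef_pos: [603.7, -121.8, 84.8]
eef_rot: [0.046, 0.999, 0.0, 0.0]
ft_force: [0.6, 0.2, -0.4]
finger_gap: 0.004
gripper_force: 0.1
```

Emit:
{"name": "drive_tool", "arguments": {"plan": [[[0.9, 0, 0], [0, 0, 0]], [[0.7, 0, 0], [0, 0, 0]], [[0.5, 0, 0], [0, 0, 0]], [[0, 0, 0], [0, 0, 0]], [[0, 0, 0], [0, 0, 0]]]}}

```text
time: 11.25
eef_pos: [584.4, -120.1, 83.8]
eef_rot: [0.046, 0.999, 0.0, 0.0]
ft_force: [0.2, 0.1, -0.7]
finger_gap: 0.009
gripper_force: 0.0
```

```bash
python3 -c "
from h import *;rep(132,-138,80)"
```

```text
t 11.25 stand [  56.8 -138.6] 83.8 rot in stand 90.19 tilt [-0.  0. -1.] gap 0.008884223571504085 F [ 0.2  0.1 -0.7]
to go tool cm [-7.52  0.03  0.38]
```

Emit:
{"name": "drive_tool", "arguments": {"plan": [[[-1.5, 0, 0], [0, 0, 0]], [[-0.5, 0, -4], [0, 0, 0]], [[0, 0, -5], [0, 0, 0]], [[0, 0, -4], [0, 0, 0]], [[0, 4.5, 0], [0, 0, 0]]]}}

```text
time: 11.75
eef_pos: [612.2, -81.3, 220.6]
eef_rot: [0.049, 0.999, -0.002, 0.007]
ft_force: [0.6, 0.8, -0.3]
finger_gap: 0.005
gripper_force: 0.0
```

Emit:
{"name": "drive_tool", "arguments": {"plan": [[[1, 4.5, 0], [0, 0, 0]], [[1, 4.5, 0], [0, 0, 0]], [[1, 4.5, 0], [0, 0, 0]], [[1, 4.5, 0], [0, 0, 0]], [[1, 4.5, 0], [0, 0, 0]]]}}

```text
time: 12.25
eef_pos: [578.9, 153.4, 213.9]
eef_rot: [0.046, 0.999, 0.0, 0.0]
ft_force: [0.7, 0.2, -0.6]
finger_gap: 0.001
gripper_force: 0.0
```

Emit:
{"name": "drive_tool", "arguments": {"plan": [[[2, 4, 0], [0, 0, 0]], [[2, 4, 0], [0, 0, 0]], [[2, 4, 0], [0, 0, 0]], [[0, 4, 0], [0, 0, 0]], [[0, 0, 0], [0, 0, 0]]]}}

```text
time: 12.75
eef_pos: [533.7, 321.3, 213.4]
eef_rot: [0.043, 0.999, 0.001, 0.0]
ft_force: [0.4, -0.1, -1.1]
finger_gap: 0.003
gripper_force: 0.0
```

```bash
python3 - <<'E'
from h import *
rep(0,0,200)
sc=ctrl.snapshot("scene")[:,:,::-1].copy();cv2.imwrite("pics/s9.png",sc)
s0=cv2.imread("pics/scene0.png");s7=cv2.imread("pics/s7.png")
def d(a,b,P,r=5):
    u,v=np.round(proj("scene",P)).astype(int);return np.abs(a[v-r:v+r+1,u-r:u+r+1].astype(int)-b[v-r:v+r+1,u-r:u+r+1]).mean().round(1)
for n,P in(("bar down",S(11,-122,107)),("bar up",S(92,-122,95))):print(n,"now-start",d(sc,s0,P),"now-open",d(sc,s7,P),"start-open",d(s0,s7,P))
# track small shifts by template: bar vs start, front post vs s7
def tm(a,b,P,r=7,R=14):
    u,v=np.round(proj("scene",P)).astype(int);t=a[v-r:v+r+1,u-r:u+r+1];w=b[v-R:v+R+1,u-R:u+R+1]
    m=cv2.matchTemplate(w,t,cv2.TM_CCOEFF_NORMED);_,s,_,l=cv2.minMaxLoc(m);return round(s,3),l[0]-(R-r),l[1]-(R-r)
print("bar vs start",tm(s0,sc,S(11,-128,107),6))
a=.76
print("post vs s7",tm(s7,sc,S(-90*np.cos(a),-90*np.sin(a),65),7))
t0=cv2.imread("pics/top0.png");t=ctrl.snapshot("top")[:,:,::-1].copy();cv2.imwrite("pics/t9.png",t)
for n,(u,v) in(("bar",(300,206)),("tamper",(164,226)),("mug",(93,213)),("shaker",(413,208)),("pod",(143,183))):
    w=t[v-18:v+19,u-18:u+19];q=t0[v-12:v+13,u-12:u+13];m=cv2.matchTemplate(w,q,cv2.TM_CCOEFF_NORMED);_,s,_,l=cv2.minMaxLoc(m);print(n,round(s,3),l[0]-6,l[1]-6)
E
```

```text
t 12.75 stand [-35.5 296. ] 213.4 rot in stand 90.48 tilt [-0.001  0.003 -1.   ] gap 0.0033596217783356266 F [ 0.4 -0.1 -1.1]
to go tool cm [ -3.3  -29.64   1.27]
bar down now-start 9.0 now-open 23.4 start-open 23.2
bar up now-start 5.1 now-open 40.4 start-open 38.8
bar vs start (0.96, 0, 0)
post vs s7 (0.992, 0, 0)
bar 0.995 0 0
tamper 0.811 -1 1
mug 0.482 -2 -1
shaker 0.998 0 0
pod 0.601 -1 0
```

The bar is back on its starting pixels and the post has not moved since the turn. The low match scores for the tamper, mug and pod come from the arm and its shadow, which now hang over them. Every pass there was at z ≥ 210 mm, and the finger never went near them. Handing in.

```bash
python3 -c "
from rig import ctrl;print(ctrl.hand_in())"
```

```text
the job is handed in; nothing more can be done
None
```

I handed the job in at about 13 s with the wheel turned back one notch (about 0.76 rad by camera), the pawl down in that notch, the glasses last seen upright before the pawl was dropped, and nothing else touched as far as I know; the hand-in gave no verdict.

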